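Seat the pitch comb in a vice screw's thread and check that it sits flat

ROBOT

A 6-joint arm with a two-finger parallel gripper is mounted at the origin on a cart in front of the work surface, level with it; the furniture and walls round the work are solid. World frame = base frame: x ahead of the robot, y to its left, z up, the work surface at z = 0. Lengths are in m, angles in degrees, forces in N, time in s.
With the tool pointing down it reaches from about 0.4 to 0.825 m from the base axis. Payload 7 kg.
Tool frame: the origin (TCP) lies midway between the tips of the shut fingers; the grasp point (between the pads) lies r.grasp_offset behind it (r.grasp_offset is the distance from the TCP to the grasp point, in m); z points along the fingers, y is the direction in which the jaws open and shut (so a half turn about z gives the same grasp; the last joint's range is limited). The gripper opens to 88 mm and grips with 3 to 60 N. Pads are 19 mm wide; open, the fingers measure 130 mm over their backs; the gripper's body (78 mm by 193 mm) begins 47 mm behind the grasp point.
Start: joints at [93.341, 20.546, 0.682, 0, -70.136, -16.507], TCP at [0.154, 0.657, 0.227] pointing down, gripper open.
Joint ranges: [-176.03, 176.03], [-82.01, 121.73], [-58.28, 71.71], [-173.87, 95.51], [-174.79, -0.11], [-173.66, 173.66]. Speed limits (degrees/s): [136.94, 136.94, 172.46, 180, 180, 180].

INTERFACE

Orientations are given as [roll, pitch, yaw] about the fixed x, y, z axes, in that order (R = Rz(yaw) Ry(pitch) Rx(roll)).
In Python, from plant import status, imaging, r gives the robot as it stands.
- The arm moves only by the tool apply_moves, never from a script. Its argument "moves" is a list of rows, each a list of 6 numbers: the shift along the tool's x, y, z in units of 200 mm (1.0 is 200 mm), then the turn, a rotation vector about the tool's x, y, z in units of 90 degrees (1.0 is 90 degrees). In form: [[tx, ty, tz, rx, ry, rz], ...]. A call has 1 to 12 rows; each row is the pose to reach, as a shift and turn from the pose measured when the call began, along the tool's axes at that moment; what a row does not reach only later rows make up. A row lasts 1/8 s, in which the tool goes at most 62.5 mm and 10.7 degrees, less where a joint would pass 70% of its speed; a pose out of reach is approached as far as the arm can. A call with a number of a shift or a turn outside -1 to 1 is refused whole. A call with a gripper value outside its range is refused whole. "hand" is the closure, from -1 (fully open) to 1 (shut), set as the call begins (left out, the last holds). The fingers move at their own pace and stop on an object; "grip_force" is the grip in N (left out, the last holds). Time passes only in rows, so rows that repeat a pose let the fingers close. It gives the time, the measured TCP pose, the force and the opening at its end, in the units of the state.
- status.get_state(): the state, without advancing time (a new reading comes with each control period).
- imaging.capture(name): name is "scene" or "top"; returns (picture, depth): 420x560x3 uint8, blue, green, red; 420x560 float32, m along the optical axis (not along the pixel's ray), 0 where there is no reading.
- imaging.camera_info(name): a dict with "fx", "fy", "cx", "cy" (pixels), "T" (4x4, takes a point from camera to world coordinates). Camera axes: x right, y up, looking along -z (the intrinsics and any distortion apply to the point x, -y, -z); pixel columns grow to the right and rows downward; lengths in m; the calibration is good to about 2 mm. A picture is of the moment at which its call begins. camera_info takes no time and is no camera call.
- r.close_job(): hands the job in, once; it reports no verdict.
The state is a dict: "time_s": time; "joints": joint angles; "qd": joint speeds; "joint_torque": joint torques, N m; "tcp_pos": TCP position; "eef_rot": TCP orientation; "contact_force": force on the tool from outside, world axes, zero at the start; "moment": the same for the moment, N m; "gripper_width": finger opening in m.
Only numpy, scipy, OpenCV 4.12 (cv2) and the standard library are available. Lean on these libraries where they do the work, as an engineer would, in place of code of your own. Each camera call takes 0.05 s, during which the arm holds its last target.

TASK

Gauge the thread of the vice screw that is clipped in the cradle: take the comb leaf of 10 mm pitch (the one with five coarse teeth) from the board, lay it on the gauge rest at about the middle of the thread and slide it against the screw, feeling gently along the thread until all its teeth drop in and it is fully home and square to the screw. Then let go and check that it does not rock: with a fingertip press the back of its wooden bar towards the screw, first near the left end (seen from the robot) and then near the right end, lightly but so that it bears. Leave the leaf lying flat and seated in the thread so that I can look for light between the teeth, never force it, and do not disturb the other leaf or the things round about.

Things in the scene. Friction and masses are not known exactly. Their poses are not given: they have to be found in the camera images.
- screw_mid (a point): Middle of the steel vice screw's threaded length (y -70 to +70 mm), on its axis; it lies level along this point's y (tommy bar at +y), clipped fast. Nearly square thread, pitch 10 mm, 40 mm over the flat 4.6 mm crests; grooves 5.4 mm wide at the mouth, 4.4 at the root, 5.5 deep. Where along y they lie varies by most of a pitch and is not measured: find by feel or eye. x: level, away from the rest.
- rest_mid (a point): Centre of the level top of the gauge rest, a wooden bar 43.5 x 150 mm fixed beside the screw on the robot's side; same axes as screw_mid, at x = -44 mm, z = -2.5 mm in its frame. Its far edge ends 2.5 mm short of the crests. The leaf is slid on it in +x. V-blocks and clips stand beyond its ends (93 to 117 mm from the middle), up to 17 mm above the screw's axis.
- leaf_ten_grip (a point): Centre of the upright wooden bar (13 mm thick in x, 58 long in y, 45 tall) on the back edge of the 10 mm comb leaf, loose, 150 g; the bar is its grip. 27.5 mm above the plate's underside; x to the teeth, y left, z up. Fully home, the plate's edge bears on the crests: this point is then at x = -68, z = +25 mm in screw_mid's frame, axes parallel; teeth riding on the crests: x = -73.
- leaf_ten_teeth (a point): Middle of the tooth tips of the 10 mm leaf, half-way up its plate; axes as leaf_ten_grip, 53 mm ahead of it in x and 25 mm below. Plate of steel 5 mm thick, 58 mm along y, from the back of the bar to where the teeth begin; five teeth 10 mm apart (y = -20 to 20), 5 mm long, 4.5 mm wide at the base, 3.6 at the tip: 0.45 mm of play each side in a groove.
- leaf_seven_grip (a point): Centre of the bar of the other comb leaf, which stays where it is: the same plate and bar, but eight finer teeth (7 mm apart, 3.5 mm long). The two leaves lie side by side on the board, teeth away from the robot, either one on the left, bars about 40 mm apart end to end.
- cradle: The screw cradle, fixed to the bench: plywood base 132 x 250 x 15 mm with the V-blocks, clips and the clipped screw (the gauge rest is screwed down on it too). Origin on the bench 42 mm below screw_mid, same axes.
- leaf_board: Plywood board 162 x 212 mm on which the leaves lie, fixed; origin at the centre of its underside, x across its short side; its top is 9 mm above the bench, the dark lip round it 13 mm.
- bench_brush: Bench brush, a bystander, 42 x 177 x 41 mm; origin at its underside.
- pliers: Pliers with red grips, a bystander lying flat, 59 x 171 x 12 mm; origin at the underside.
- bit_box: Small dark blue card box, a bystander, 53 x 56 x 62 mm; origin at its underside.
Not all that is in view belongs to the job. What is shaped like the part that bears leaf_ten_grip but red or yellow is not meant.

How it is judged:
By the outcome, as a careful person would: the job done as asked, in the order asked, and still so for the second after the job is handed in, with the robot touching nothing.
It also fails if it takes over 67 s, if anything falls off the work surface, if the arm or the gripper's body presses on something with over 40 N, if the wrist force passes 120 N, or if a joint passes its speed limit or range.

## Working session

There is one attempt and no reset: what is moved stays moved. The work goes in short steps, Python scripts to look and compute and a tool call to move; the robot and the scene stay as the last step left them, time stands still between calls to the robot, and variables do not carry over. Pictures are saved under pics/ and viewed, and the job is handed in when it is done.

Besides the shell and the picture viewer there is one more tool, called after ">>>" by a JSON object that holds its "api" and its "payload", one argument or row to a line. apply_moves: Moves the arm, as the interface text tells. Its arguments: {"type":"object","properties":{"moves":{"type":"array","items":{"type":"array","items":{"type":"number"}}},"hand":{"type":"number"},"grip_force":{"type":"number"}},"required":["moves"]}

```bash
ls; mkdir -p pics; python3 - <<'E'
from plant import status, imaging, r
import cv2,numpy as np
s=status.get_state()
for k,v in s.items(): print(k,v)
print(r.grasp_offset)
for n in("scene","top"):
    p,d=imaging.capture(n); cv2.imwrite(f'pics/{n}0.png',p); np.save(f'/tmp/{n}0.npy',d)
    i=imaging.camera_info(n); print(n,i)
E
```

```text
pics
time_s 0.0
joints [ 9.33410505e+01  2.05900509e+01  6.33557085e-01 -2.10106187e-02
 -7.01348089e+01 -1.65076396e+01]
qd [ 0.06554033 -0.05223713 -0.05263276 -0.03835761 -0.08829428  0.00308996]
joint_torque [ 6.34057469e-04 -5.82718027e+01  2.93066901e+01  6.99789271e+00
  7.08003514e-03 -1.44859014e-04]
tcp_pos [0.15365429 0.65677668 0.22563386]
eef_rot [ 1.79906848e+02 -7.00841827e-03 -1.31737387e+01]
contact_force [ 1.01327325 -0.34140868  0.41686651]
moment [-0.01400628  0.01839223  0.00284099]
gripper_width 0.0875313451533264
0.0188
scene {'fx': 510.98183594542144, 'fy': 510.98183594542144, 'cx': 282.5333231170652, 'cy': 211.83521374373467, 'T': array([[-0.99725231,  0.05448759, -0.050189  ,  0.47744568],
       [-0.07386231, -0.78323874,  0.61731793,  0.7478396 ],
       [-0.00567381,  0.61932881,  0.78511122,  1.23082691],
       [ 0.        ,  0.        ,  0.        ,  1.        ]])}
top {'fx': 477.31514432072663, 'fy': 477.31514432072663, 'cx': 283.1596880543172, 'cy': 212.2849606294183, 'T': array([[-0.00585193,  0.99268598, -0.12058319,  0.39226496],
       [-0.99983881, -0.00785521, -0.01614465, -0.16956464],
       [-0.01697377,  0.12046928,  0.99257193,  1.30574569],
       [ 0.        ,  0.        ,  0.        ,  1.        ]])}
```

View pics/scene0.png

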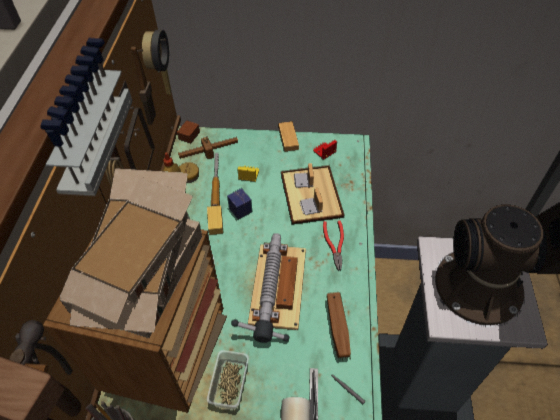

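View pics/top0.png

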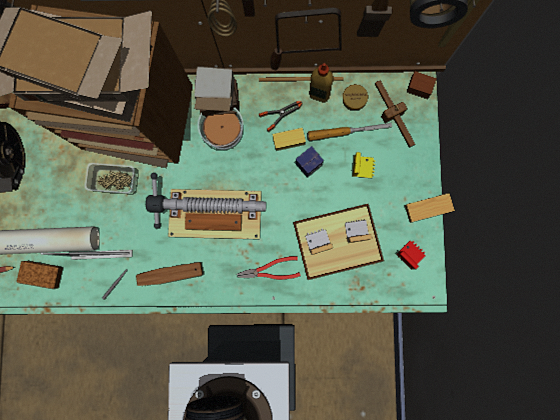

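```bash
cat > h.py <<'E'
import numpy as np, cv2
from plant import status, imaging, r
def proj(info,P):
    P=np.atleast_2d(P); T=np.linalg.inv(info['T']); c=P@T[:3,:3].T+T[:3,3]
    return np.c_[info['fx']*c[:,0]/-c[:,2]+info['cx'], info['fy']*(-c[:,1])/-c[:,2]+info['cy']]
def cloud(info,d):
    h,w=d.shape; u,v=np.meshgrid(np.arange(w),np.arange(h))
    c=np.stack([(u-info['cx'])/info['fx']*d,-(v-info['cy'])/info['fy']*d,-d],-1)
    return c@info['T'][:3,:3].T+info['T'][:3,3]
def ray(info,u,v,z):
    d=np.array([(u-info['cx'])/info['fx'],-(v-info['cy'])/info['fy'],-1])@info['T'][:3,:3].T
    o=info['T'][:3,3]; return o+d*(z-o[2])/d[2]
E
python3 - <<'E'
from h import *
for n,boxs in (("top",[(150,170,120,80),(285,195,110,90)]),("scene",[(225,230,100,120),(270,155,90,75)])):
    p=cv2.imread(f'pics/{n}0.png');i=imaging.camera_info(n)
    d=np.load(f'/tmp/{n}0.npy')
    for k,(x,y,w,h) in enumerate(boxs):
        cv2.imwrite(f'pics/{n}0_{k}.png',cv2.resize(p[y:y+h,x:x+w],None,fx=min(780/w,590/h),fy=min(780/w,590/h),interpolation=cv2.INTER_CUBIC))
    print(n,proj(i,[[0,0,0],[.154,.657,.22],[.5,0,0]]))
    c=cloud(i,d)
    for (u,v) in ([(215,205),(215,224),(358,228),(318,238),(370,265),(200,285)] if n=="top" else [(270,280),(288,280),(310,175)]): print(u,v,c[v,u].round(4))
E
```

```text
top [[227.82687736 421.3033559 ]
 [-79.26913287 380.24886526]
 [229.30540546 231.0923414 ]]
215 205 [0.5645 0.0307 0.0595]
215 224 [0.5159 0.0331 0.0406]
358 228 [ 0.5047 -0.3511  0.0137]
318 238 [ 0.4786 -0.2426  0.0111]
370 265 [ 0.4051 -0.3828  0.0007]
200 285 [0.354  0.0777 0.0044]
scene [[478.46195273 285.55649966]
 [487.91913008 562.83393048]
 [296.73814354 274.52100078]]
270 280 [0.5684 0.0582 0.0599]
288 280 [0.5217 0.0431 0.0402]
310 175 [ 0.4783 -0.3257  0.0574]
```

View pics/top0_0.png

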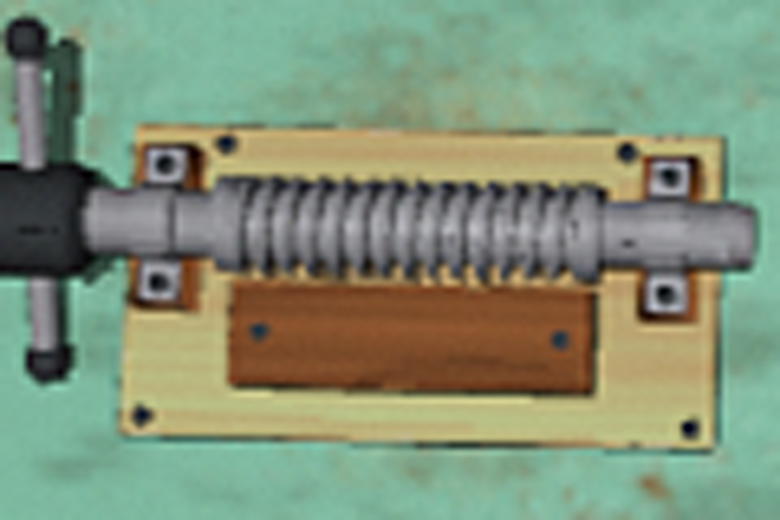

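View pics/top0_1.png

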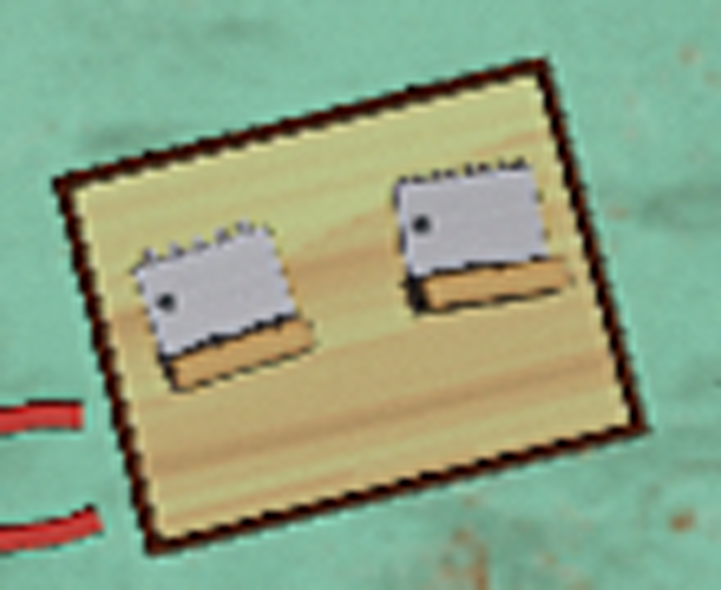

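View pics/scene0_1.png

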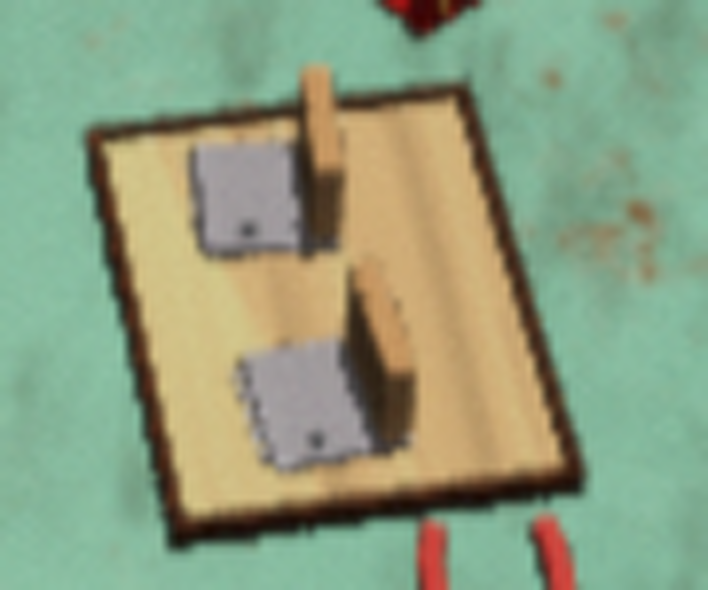

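View pics/scene0_0.png

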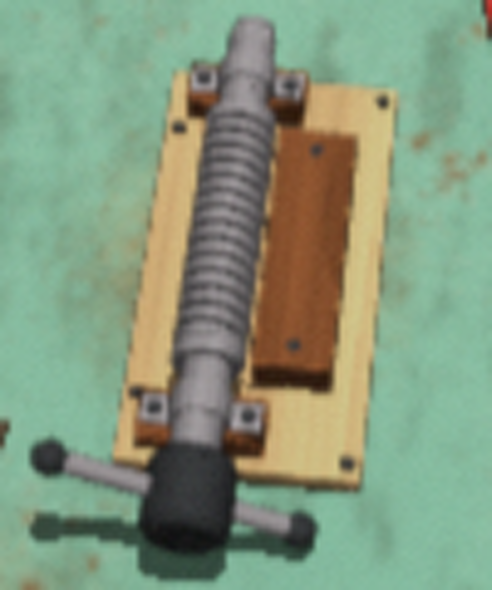

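```bash
python3 - <<'E'
from h import *
for n in("top","scene"):
    i=imaging.camera_info(n); c=cloud(i,np.load(f'/tmp/{n}0.npy'))
    def sel(zl,zh,x0,x1,y0,y1): 
        m=(c[...,2]>zl)&(c[...,2]<zh)&(c[...,0]>x0)&(c[...,0]<x1)&(c[...,1]>y0)&(c[...,1]<y1); return c[m]
    def rect(nm,P):
        q=(P[:,:2]*1000).astype(np.float32); rr=cv2.minAreaRect(q); print(n,nm,len(P),'medz',np.median(P[:,2]).round(4),'mean',P[:,:2].mean(0).round(4),'rect',np.round(rr[0],1),np.round(rr[1],1),round(rr[2],1))
    rect('barL',sel(.053,.066,.42,.52,-.305,-.2))
    rect('barR',sel(.053,.066,.42,.52,-.42,-.315))
    rect('rest',sel(.034,.045,.44,.545,-.08,.15))
    rect('base',sel(.010,.02,.44,.64,-.13,.2))
    # screw axis from crest top z>..
    S=sel(.055,.075,.53,.61,-.03,.1); 
    k=np.polyfit(S[:,1],S[:,0],1,w=np.ones(len(S)))
    print(n,'screw line x=%.4f+%.4f*y'%(k[1],k[0]),'zmax',np.percentile(S[:,2],[50,90,98]).round(4))
    print('board',*[ (np.median(sel(-.01,.02,.42,.5,-.31,-.2)[:,2])).round(4)])
E
```

```text
top barL 106 medz 0.0592 mean [ 0.448  -0.2489] rect [ 448.  -249.4] [12.7 56.1] 16.4
top barR 109 medz 0.0592 mean [ 0.4753 -0.3503] rect [ 475.4 -350.3] [12.6 56.5] 8.5
top rest 947 medz 0.0395 mean [0.5237 0.0353] rect [521.8  36.7] [ 45.5 226.3] 0.2
top base 1843 medz 0.0152 mean [0.5396 0.0348] rect [547.8  56. ] [285.2 132.3] 87.9
top screw line x=0.5657+0.0248*y zmax [0.0592 0.0636 0.065 ]
board 0.0105
scene barL 69 medz 0.0586 mean [ 0.4508 -0.2453] rect [ 450.1 -245.7] [13.7 61.4] 17.2
scene barR 61 medz 0.0578 mean [ 0.4783 -0.3476] rect [ 478.1 -347.9] [13. 57.] 7.1
scene rest 770 medz 0.0392 mean [0.5252 0.0404] rect [524.4  35.9] [224.9  42.8] 88.7
scene base 1576 medz 0.0149 mean [0.5425 0.0562] rect [550.4  52.7] [279.4 132.3] 88.1
scene screw line x=0.5680+0.0361*y zmax [0.0591 0.0631 0.065 ]
board 0.0108
```

```bash
python3 - <<'E'
from h import *
for n in("top","scene"):
    i=imaging.camera_info(n); p=cv2.imread(f'pics/{n}0.png'); c=cloud(i,np.load(f'/tmp/{n}0.npy'))
    hsv=cv2.cvtColor(p,cv2.COLOR_BGR2HSV).astype(int)
    box=(c[...,0]>.48)&(c[...,0]<.56)&(c[...,1]>-.06)&(c[...,1]<.13)
    m=(c[...,2]>.032)&(c[...,2]<.047)&box&(hsv[...,1]>110)
    m=m.astype(np.uint8); nn,l,st,ce=cv2.connectedComponentsWithStats(m); k=1+st[1:,4].argmax(); m=(l==k)
    P=[];vs,us=np.nonzero(m)
    P=np.array([ray(i,u,v,.0395)[:2] for u,v in zip(us,vs)])
    rr=cv2.minAreaRect((P*1000).astype(np.float32)); mean=P.mean(0)
    C=np.cov((P-mean).T); w,V=np.linalg.eigh(C); 
    print(n,'rest',len(P),'mean',mean.round(4),'rect',np.round(rr[0],1),np.round(rr[1],1),round(rr[2],2),'pca len',np.sqrt(12*w)*1000,'yaw',np.degrees(np.arctan2(-V[0,1],V[1,1])))
    # base: plywood light
    mb=(c[...,2]>.008)&(c[...,2]<.021)&(c[...,0]>.46)&(c[...,0]<.64)&(c[...,1]>-.12)&(c[...,1]<.19)&(hsv[...,0]<32)&(hsv[...,2]>120)
    vs,us=np.nonzero(mb); P=np.array([ray(i,u,v,.015)[:2] for u,v in zip(us,vs)])
    rr=cv2.minAreaRect((P*1000).astype(np.float32)); print(n,'base',len(P),np.round(rr[0],1),np.round(rr[1],1),round(rr[2],2))
    # board
    z=c[...,2]; mb=(z<.02)&(z>.005)&(c[...,0]>.38)&(c[...,0]<.58)&(c[...,1]>-.45)&(c[...,1]<-.18)
    vs,us=np.nonzero(mb&(hsv[...,2]<70))
E
```

```text
top rest 885 mean [0.5231 0.0394] rect [523.  39.] [150.3  43.3] 88.19 pca len [ 43.88090122 149.8539331 ] yaw -1.6697786958695942
top base 1638 [547.3  38.8] [248.5 131.3] 88.13
scene rest 796 mean [0.5255 0.0451] rect [525.3  42.9] [154.1  43.6] 88.32 pca len [ 43.84682611 152.81920904] yaw -1.8847373550652664
scene base 1530 [549.7  41.8] [250.6 131.7] 88.14
```

```bash
cat >> h.py <<'E'
from scipy.spatial.transform import Rotation as Ro
def move(x,y,z,yaw,pitch=0,roll=180):
    s=status.get_state(); R=Ro.from_euler('xyz',s['eef_rot'],degrees=True)
    t=R.inv().apply(np.array([x,y,z])-s['tcp_pos'])/.2
    w=(R.inv()*Ro.from_euler('xyz',[roll,pitch,yaw],degrees=True)).as_rotvec(degrees=True)/90
    print('t',s['time_s'],'move',np.round(np.r_[t,w],4).tolist(),'dist mm',np.linalg.norm(t)*200,'deg',np.linalg.norm(w)*90)
def st():
    s=status.get_state(); print('t %.2f'%s['time_s'],'tcp',np.round(s['tcp_pos']*1000,1) if hasattr(s['tcp_pos'],'shape') else s['tcp_pos'],'rot',np.round(s['eef_rot'],2),'F',np.round(s['contact_force'],2),'M',np.round(s['moment'],3),'w',round(s['gripper_width']*1000,2))
E
python3 - <<'E'
from h import *
for n in("top","scene"):
    i=imaging.camera_info(n); c=cloud(i,np.load(f'/tmp/{n}0.npy'))
    for (cx,cy) in [(.15,.65),(.25,.55),(.35,.47),(.45,.35),(.5,.2),(.5,0),(.47,-.12),(.45,-.25)]:
        m=(abs(c[...,0]-cx)<.14)&(abs(c[...,1]-cy)<.14)&(c[...,2]>0)
        print(n,cx,cy,m.sum(),c[m][:,2].max().round(3) if m.any() else None)
move(.34,.47,.23,-45)
E
```

```text
top 0.15 0.65 73 0.007
top 0.25 0.55 1893 0.038
top 0.35 0.47 5656 0.172
top 0.45 0.35 6739 0.172
top 0.5 0.2 7187 0.085
top 0.5 0 7825 0.067
top 0.47 -0.12 8480 1.306
top 0.45 -0.25 8803 1.306
scene 0.15 0.65 0 None
scene 0.25 0.55 0 None
scene 0.35 0.47 1271 0.171
scene 0.45 0.35 4797 0.171
scene 0.5 0.2 7738 0.084
scene 0.5 0 6143 0.067
scene 0.47 -0.12 5035 0.067
scene 0.45 -0.25 4557 0.066
t 0.1 move [1.12, 0.6973, -0.0203, 0.0009, -0.0004, 0.3537] dist mm 263.89070869956197 deg 31.83120115910331
```

```bash
python3 - <<'E'
from h import *
move(.28,.54,.24,-40)
E
```

```text
t 0.1 move [0.7481, 0.4249, -0.0708, 0.0009, -0.0003, 0.2981] dist mm 172.65698837628526 deg 26.831224282860624
```

>>> {"api": "apply_moves", "payload": {
  "moves": [
    [0.25,0.14,-0.024,0.001,0,0.1],
    [0.5,0.28,-0.048,0.001,0,0.2],
    [0.75,0.425,-0.07,0.001,0,0.3],
    [0.75,0.425,-0.07,0.001,0,0.3]
  ],
  "hand": -1
}}

```text
time_s: 0.6
tcp_pos: [0.2826, 0.5374, 0.2405]
eef_rot: [-180.0, -0.0, -40.5]
contact_force: [0.2, 1.3, -0.8]
gripper_width: 0.0878
```

```bash
python3 - <<'E'
from h import *
st();move(.385,.385,.24,-62)
E
```

```text
t 0.60 tcp [282.6 537.4 240.5] rot [-1.7997e+02 -2.0000e-02 -4.0490e+01] F [ 0.2   1.3  -0.84] M [0.17  0.091 0.013] w 87.79
t 0.6 move [0.8839, 0.2473, 0.0027, -0.0004, -0.0002, 0.239] dist mm 183.57620810781304 deg 21.513553537334396
```

>>> {"api": "apply_moves", "payload": {
  "moves": [
    [0.3,0.08,0,0,0,0.08],
    [0.6,0.165,0,0,0,0.16],
    [0.885,0.247,0,0,0,0.24],
    [0.885,0.247,0,0,0,0.24]
  ]
}}

```text
time_s: 1.1
tcp_pos: [0.3864, 0.3822, 0.2405]
eef_rot: [-180.0, -0.0, -62.3]
contact_force: [0.8, 1.2, 0.3]
gripper_width: 0.0875
```

```bash
python3 - <<'E'
from h import *
st();move(.46,.215,.22,-68)
E
```

```text
t 1.10 tcp [386.4 382.2 240.5] rot [-1.7999e+02 -2.0000e-02 -6.2340e+01] F [0.82 1.25 0.32] M [ 0.158  0.003 -0.005] w 87.5
t 1.1 move [0.9113, 0.0621, 0.1029, -0.0001, -0.0002, 0.0629] dist mm 183.8465134526806 deg 5.664964156759686
```

>>> {"api": "apply_moves", "payload": {
  "moves": [
    [0.3,0.02,0.03,0,0,0.02],
    [0.6,0.04,0.07,0,0,0.04],
    [0.91,0.06,0.1,0,0,0.063],
    [0.91,0.06,0.1,0,0,0.063]
  ]
}}

```text
time_s: 1.6
tcp_pos: [0.4607, 0.2131, 0.2199]
eef_rot: [179.9, -0.0, -68.2]
contact_force: [0.2, -0.0, 0.7]
gripper_width: 0.0875
```

```bash
python3 - <<'E'
from h import *
st();move(.475,.035,.20,-73.4)
E
```

```text
t 1.60 tcp [460.7 213.1 219.9] rot [ 1.7993e+02 -4.0000e-02 -6.8170e+01] F [ 0.21 -0.02  0.72] M [ 0.156 -0.018 -0.025] w 87.52
t 1.6 move [0.853, 0.2645, 0.1003, 0.0007, -0.0005, 0.0581] dist mm 179.74687362425044 deg 5.230713113183441
```

>>> {"api": "apply_moves", "payload": {
  "moves": [
    [0.28,0.09,0.03,0,0,0.02],
    [0.56,0.18,0.07,0,0,0.04],
    [0.85,0.265,0.1,0,0,0.058],
    [0.85,0.265,0.1,0,0,0.058]
  ]
}}

```text
time_s: 2.1
tcp_pos: [0.4744, 0.0337, 0.1995]
eef_rot: [179.9, -0.1, -73.5]
contact_force: [-0.1, 0.6, -0.1]
gripper_width: 0.0876
```

```bash
python3 - <<'E'
from h import *
st();move(.455,-.15,.17,-73.4)
E
```

```text
t 2.10 tcp [474.4  33.7 199.5] rot [ 1.7986e+02 -6.0000e-02 -7.3530e+01] F [-0.13  0.64 -0.1 ] M [ 0.167 -0.041 -0.027] w 87.55
t 2.1 move [0.8533, 0.3532, 0.149, 0.0015, -0.0006, -0.0015] dist mm 187.09259995214268 deg 0.1968142338344695
```

>>> {"api": "apply_moves", "payload": {
  "moves": [
    [0.28,0.12,0.05,0,0,0],
    [0.56,0.24,0.1,0,0,0],
    [0.85,0.353,0.15,0.0015,0,0],
    [0.85,0.353,0.15,0.0015,0,0]
  ]
}}

```text
time_s: 2.6
tcp_pos: [0.4545, -0.151, 0.1689]
eef_rot: [179.9, -0.0, -73.7]
contact_force: [-0.6, 1.1, -0.4]
gripper_width: 0.0878
```

```bash
python3 - <<'E'
from h import *
st();move(.4493,-.2472,.10,-73.4)
E
```

```text
t 2.60 tcp [ 454.5 -151.   168.9] rot [ 1.799e+02 -3.000e-02 -7.369e+01] F [-0.61  1.06 -0.37] M [ 0.21  -0.029  0.004] w 87.82
t 2.6 move [0.4542, 0.1593, 0.3449, 0.0011, -0.0003, -0.0032] dist mm 118.42487184269007 deg 0.3051585022237825
```

>>> {"api": "apply_moves", "payload": {
  "moves": [
    [0.23,0.08,0.17,0,0,0],
    [0.454,0.16,0.345,0.001,0,-0.003],
    [0.454,0.16,0.345,0.001,0,-0.003],
    [0.454,0.16,0.345,0.001,0,-0.003]
  ]
}}

```text
time_s: 3.1
tcp_pos: [0.4504, -0.2459, 0.1001]
eef_rot: [180.0, -0.0, -73.3]
contact_force: [-0.2, -0.5, 0.7]
gripper_width: 0.0878
```

```bash
python3 - <<'E'
from h import *
st()
for n in("scene","top"):
    p,d=imaging.capture(n)
    x,y,w,h=(270,140,100,100) if n=="scene" else (270,190,120,90)
    cv2.imwrite(f'pics/{n}1.png',cv2.resize(p[y:y+h,x:x+w],None,fx=5,fy=5,interpolation=cv2.INTER_CUBIC))
    i=imaging.camera_info(n); s=status.get_state(); R=Ro.from_euler('xyz',s['eef_rot'],degrees=True).as_matrix()
    print(n,(proj(i,[s['tcp_pos']])-[x,y])*5)
move(.4493,-.2472,.0195,-73.4)
E
```

```text
t 3.10 tcp [ 450.4 -245.9  100.1] rot [ 1.7999e+02 -3.0000e-02 -7.3310e+01] F [-0.16 -0.53  0.73] M [ 0.118 -0.051  0.   ] w 87.83
scene [[244.14380363 228.23920291]]
top [[257.04472841 283.3217675 ]]
t 3.2 move [0.0043, 0.0093, 0.4071, -0.0009, -0.0008, 0.0015] dist mm 81.43862987315256 deg 0.17672630520245064
```

View pics/scene1.png

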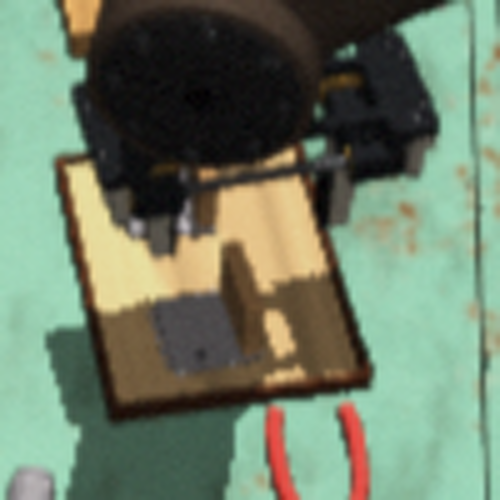

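View pics/top1.png

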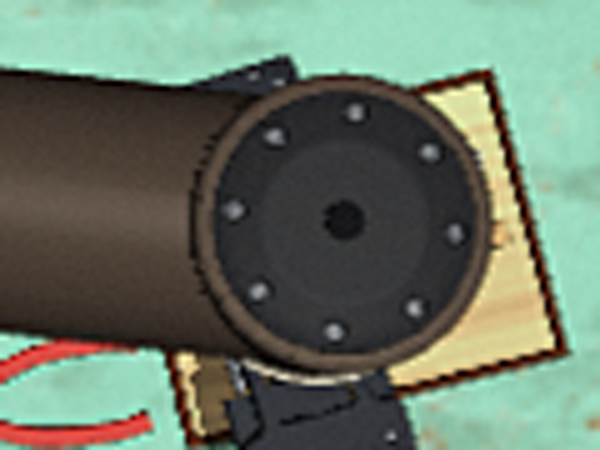

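>>> {"api": "apply_moves", "payload": {
  "moves": [
    [0.004,0.009,0.2,0,0,0],
    [0.004,0.009,0.35,0,0,0],
    [0.004,0.009,0.405,-0.001,-0.001,0],
    [0.004,0.009,0.405,-0.001,-0.001,0]
  ]
}}

```text
time_s: 3.7
tcp_pos: [0.45, -0.2465, 0.0203]
eef_rot: [180.0, 0.0, -73.2]
contact_force: [0.9, 0.7, -0.3]
gripper_width: 0.0878
```

>>> {"api": "apply_moves", "payload": {
  "moves": [
    [0,0,0,0,0,0],
    [0,0,0,0,0,0],
    [0,0,0,0,0,0],
    [0,0,0,0,0,0]
  ],
  "hand": 1,
  "grip_force": 10
}}

```text
time_s: 4.2
tcp_pos: [0.4501, -0.2466, 0.0206]
eef_rot: [-180.0, -0.0, -73.2]
contact_force: [-0.0, -0.6, 0.2]
gripper_width: 0.0531
```

```bash
python3 - <<'E'
from h import *
st()
E
```

```text
t 4.20 tcp [ 450.1 -246.6   20.6] rot [-1.7998e+02 -1.0000e-02 -7.3190e+01] F [-0.02 -0.59  0.21] M [ 0.047 -0.072  0.04 ] w 53.1
```

>>> {"api": "apply_moves", "payload": {
  "moves": [
    [0,0,0,0,0,0],
    [0,0,0,0,0,0],
    [0,0,0,0,0,0],
    [0,0,0,0,0,0],
    [0,0,0,0,0,0],
    [0,0,0,0,0,0]
  ]
}}

```text
time_s: 4.95
tcp_pos: [0.4499, -0.2466, 0.0206]
eef_rot: [-180.0, -0.0, -73.2]
contact_force: [-0.9, -0.5, 0.3]
gripper_width: 0.0128
```

```bash
python3 - <<'E'
from h import *
st()
E
```

```text
t 4.95 tcp [ 449.9 -246.6   20.6] rot [-179.99   -0.    -73.19] F [-0.93 -0.51  0.26] M [-0.046  0.218 -0.014] w 12.84
```

>>> {"api": "apply_moves", "payload": {
  "moves": [
    [0,0,0,0,0,0],
    [0,0,-0.1,0,0,0],
    [0,0,-0.3,0,0,0],
    [0,0,-0.5,0,0,0],
    [0,0,-0.5,0,0,0]
  ],
  "grip_force": 20
}}

```text
time_s: 5.58
tcp_pos: [0.452, -0.247, 0.1236]
eef_rot: [-179.7, -0.2, -73.2]
contact_force: [0.6, -0.1, -2.5]
gripper_width: 0.0132
```

```bash
python3 - <<'E'
from h import *
st();move(.462,-.09,.12,-82)
p,d=imaging.capture("scene");cv2.imwrite('pics/scene2.png',cv2.resize(p[100:260,220:420],None,fx=4,fy=4,interpolation=cv2.INTER_CUBIC))
E
```

```text
t 5.58 tcp [ 452.  -247.   123.6] rot [-1.7968e+02 -1.7000e-01 -7.3170e+01] F [ 0.59 -0.08 -2.5 ] M [ 0.076 -0.016 -0.033] w 13.17
t 5.575 move [-0.7372, -0.2749, 0.0173, -0.0037, -0.0016, 0.0981] dist mm 157.39409359147268 deg 8.839510088189106
```

View pics/scene2.png

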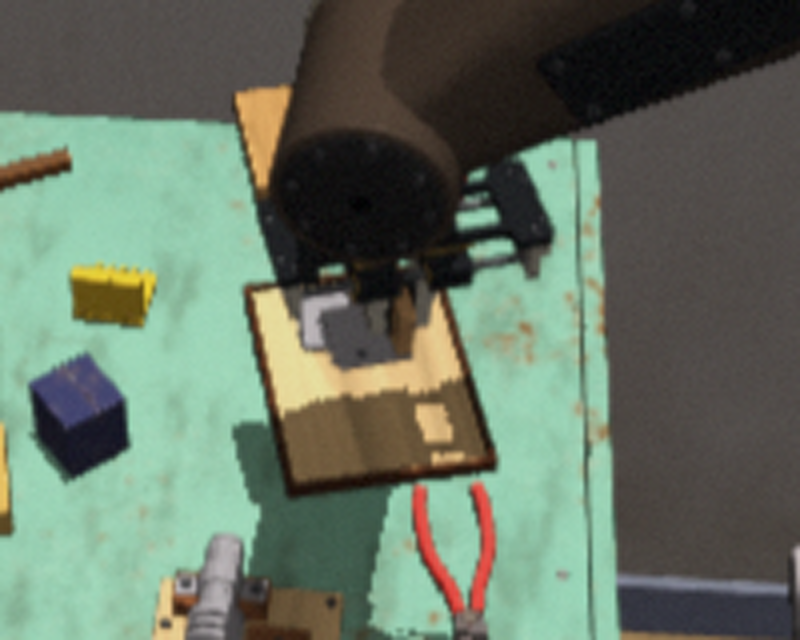

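The 10 mm leaf is held by its bar (in picture at about 370,330), the other lies undisturbed behind.

>>> {"api": "apply_moves", "payload": {
  "moves": [
    [-0.24,-0.09,0,0,0,0.03],
    [-0.49,-0.18,0.01,-0.002,0,0.065],
    [-0.737,-0.275,0.017,-0.003,-0.001,0.098],
    [-0.737,-0.275,0.017,-0.003,-0.001,0.098]
  ]
}}

```text
time_s: 6.12
tcp_pos: [0.4603, -0.0869, 0.1171]
eef_rot: [179.8, 0.1, -81.8]
contact_force: [0.3, -0.7, -2.7]
gripper_width: 0.0129
```

```bash
python3 - <<'E'
from h import *
st();move(.488,.0415,.09,-91.85)
E
```

```text
t 6.12 tcp [460.3 -86.9 117.1] rot [ 1.798e+02  6.000e-02 -8.182e+01] F [ 0.34 -0.69 -2.7 ] M [ 0.005 -0.009  0.014] w 12.91
t 6.125 move [-0.6155, -0.2291, 0.1351, 0.0023, 0.0004, 0.1115] dist mm 134.101114043766 deg 10.035026417786748
```

>>> {"api": "apply_moves", "payload": {
  "moves": [
    [-0.2,-0.075,0,0,0,0.037],
    [-0.4,-0.15,0.05,0.001,0,0.075],
    [-0.615,-0.229,0.135,0.002,0,0.1115],
    [-0.615,-0.229,0.135,0.002,0,0.1115],
    [-0.615,-0.229,0.135,0.002,0,0.1115]
  ]
}}

```text
time_s: 6.75
tcp_pos: [0.4872, 0.0407, 0.0891]
eef_rot: [179.9, -0.0, -91.8]
contact_force: [0.4, -0.0, -1.4]
gripper_width: 0.0129
```

```bash
python3 - <<'E'
from h import *
st();move(.488,.0415,.0545,-91.85)
for n in("scene","top"):
    p,d=imaging.capture(n)
    x,y,w,h=(220,210,120,120) if n=="scene" else (150,150,120,100)
    cv2.imwrite(f'pics/{n}3.png',cv2.resize(p[y:y+h,x:x+w],None,fx=5,fy=5,interpolation=cv2.INTER_CUBIC))
E
```

```text
t 6.75 tcp [487.2  40.7  89.1] rot [ 1.7985e+02 -2.0000e-02 -9.1820e+01] F [ 0.44 -0.05 -1.4 ] M [ 0.077 -0.068  0.017] w 12.88
t 6.75 move [-0.0042, -0.0042, 0.1728, 0.0016, -0.0002, 0.0004] dist mm 34.59023251952835 deg 0.153047506242078
```

View pics/scene3.png

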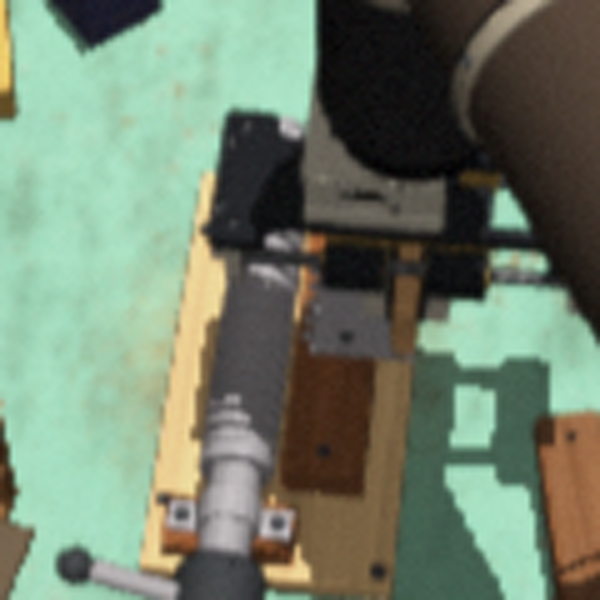

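View pics/top3.png

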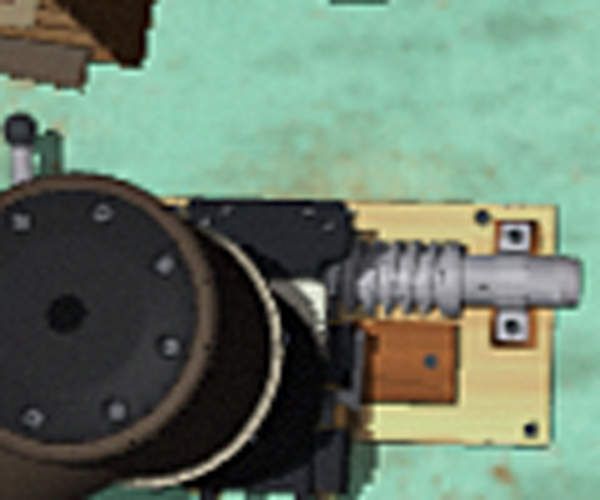

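>>> {"api": "apply_moves", "payload": {
  "moves": [
    [-0.002,0,0.1,0.001,0,0],
    [-0.002,0,0.165,0.0016,0,0],
    [-0.002,0,0.175,0.0016,0,0],
    [-0.002,0,0.18,0.0016,0,0],
    [-0.002,0,0.185,0.0016,0,0]
  ],
  "grip_force": 12
}}

```text
time_s: 7.48
tcp_pos: [0.488, 0.0409, 0.0532]
eef_rot: [-179.9, 0.0, -91.9]
contact_force: [-0.3, 0.1, -1.9]
gripper_width: 0.0131
```

```bash
python3 - <<'E'
from h import *
st();move(.488,.0415,.0505,-91.85)
E
```

```text
t 7.47 tcp [488.   40.9  53.2] rot [-1.7987e+02  4.0000e-02 -9.1890e+01] F [-0.29  0.12 -1.9 ] M [ 0.136 -0.019 -0.014] w 13.06
t 7.475 move [-0.003, 0.0, 0.0136, -0.0014, 0.0005, -0.0004] dist mm 2.793096094906396 deg 0.13880472363203006
```

>>> {"api": "apply_moves", "payload": {
  "moves": [
    [0,0,0.003,-0.001,0,0],
    [0,0,0.006,-0.001,0,0],
    [0,0,0.008,-0.001,0,0],
    [0,0,0.008,-0.001,0,0]
  ]
}}

```text
time_s: 7.98
tcp_pos: [0.488, 0.0409, 0.0516]
eef_rot: [-180.0, 0.0, -91.9]
contact_force: [-0.3, -0.1, -0.7]
gripper_width: 0.0128
```

```bash
python3 - <<'E'
from h import *
st()
E
```

```text
t 7.97 tcp [488.   40.9  51.6] rot [-1.7997e+02  4.0000e-02 -9.1880e+01] F [-0.29 -0.09 -0.73] M [ 0.038 -0.029  0.   ] w 12.83
```

>>> {"api": "apply_moves", "payload": {
  "moves": [
    [0,0,0.002,0,0,0],
    [0,0,0.004,0,0,0],
    [0,0,0.004,0,0,0]
  ]
}}

```text
time_s: 8.35
tcp_pos: [0.488, 0.0409, 0.051]
eef_rot: [-180.0, 0.0, -91.9]
contact_force: [-1.5, -0.1, 4.0]
gripper_width: 0.0129
```

```bash
python3 - <<'E'
from h import *
st()
E
```

```text
t 8.35 tcp [488.   40.9  51. ] rot [-1.7996e+02  4.0000e-02 -9.1880e+01] F [-1.54 -0.13  3.98] M [ 0.248  0.593 -0.004] w 12.88
```

>>> {"api": "apply_moves", "payload": {
  "moves": [
    [0,0,-0.001,0,0,0],
    [0,-0.008,-0.001,0,0,0],
    [0,-0.016,-0.001,0,0,0],
    [0,-0.022,-0.001,0,0,0],
    [0,-0.022,-0.001,0,0,0]
  ]
}}

```text
time_s: 8.98
tcp_pos: [0.4924, 0.0408, 0.0511]
eef_rot: [-180.0, 0.0, -91.9]
contact_force: [-0.8, -0.5, -0.9]
gripper_width: 0.0127
```

```bash
python3 - <<'E'
from h import *
st()
E
```

```text
t 8.97 tcp [492.4  40.8  51.1] rot [-1.7997e+02  4.0000e-02 -9.1890e+01] F [-0.78 -0.53 -0.93] M [ 0.08  -0.033  0.015] w 12.69
```

>>> {"api": "apply_moves", "payload": {
  "moves": [
    [0,-0.004,0,0,0,0],
    [0,-0.008,0,0,0,0],
    [0,-0.008,0,0,0,0]
  ]
}}

```text
time_s: 9.35
tcp_pos: [0.4941, 0.0407, 0.0512]
eef_rot: [-180.0, 0.0, -91.9]
contact_force: [0.6, 0.3, -1.7]
gripper_width: 0.0132
```

```bash
python3 - <<'E'
from h import *
st()
E
```

```text
t 9.35 tcp [494.1  40.7  51.2] rot [-1.7996e+02  4.0000e-02 -9.1890e+01] F [ 0.6   0.31 -1.72] M [ 0.093 -0.    -0.003] w 13.19
```

>>> {"api": "apply_moves", "payload": {
  "moves": [
    [0,-0.003,0,0,0,0],
    [0,-0.006,0,0,0,0],
    [0,-0.006,0,0,0,0]
  ]
}}

```text
time_s: 9.72
tcp_pos: [0.4954, 0.0407, 0.0512]
eef_rot: [-180.0, 0.0, -91.9]
contact_force: [0.1, -0.4, -1.3]
gripper_width: 0.0132
```

```bash
python3 - <<'E'
from h import *
st()
E
```

```text
t 9.72 tcp [495.4  40.7  51.2] rot [-1.7996e+02  4.0000e-02 -9.1890e+01] F [ 0.11 -0.41 -1.34] M [ 0.11  -0.032 -0.017] w 13.21
```

>>> {"api": "apply_moves", "payload": {
  "moves": [
    [0,-0.002,0,0,0,0],
    [0,-0.004,0,0,0,0],
    [0,-0.004,0,0,0,0]
  ]
}}

```text
time_s: 10.1
tcp_pos: [0.496, 0.0406, 0.0511]
eef_rot: [-180.0, 0.0, -91.9]
contact_force: [-0.5, 0.6, -1.1]
gripper_width: 0.0126
```

```bash
python3 - <<'E'
from h import *
st()
E
```

```text
t 10.10 tcp [496.   40.6  51.1] rot [-1.7998e+02  3.0000e-02 -9.1890e+01] F [-0.53  0.64 -1.05] M [0.154 0.196 0.033] w 12.64
```

>>> {"api": "apply_moves", "payload": {
  "moves": [
    [0,-0.002,0,0,0,0],
    [0,-0.004,0,0,0,0],
    [0,-0.004,0,0,0,0]
  ]
}}

```text
time_s: 10.48
tcp_pos: [0.4966, 0.0404, 0.0511]
eef_rot: [180.0, 0.0, -91.9]
contact_force: [-2.4, -1.1, 0.6]
gripper_width: 0.013
```

```bash
python3 - <<'E'
from h import *
st()
E
```

```text
t 10.47 tcp [496.6  40.4  51.1] rot [ 1.80e+02  2.00e-02 -9.19e+01] F [-2.36 -1.05  0.57] M [-0.311  0.647 -0.087] w 13.03
```

>>> {"api": "apply_moves", "payload": {
  "moves": [
    [0,-0.002,0,0,0,0],
    [-0.0015,-0.002,0,0,0,0],
    [-0.003,-0.002,0,0,0,0],
    [-0.004,-0.002,0,0,0,0]
  ]
}}

```text
time_s: 10.98
tcp_pos: [0.497, 0.0408, 0.0511]
eef_rot: [180.0, -0.0, -91.9]
contact_force: [-0.1, -6.4, -0.4]
gripper_width: 0.0131
```

```bash
python3 - <<'E'
from h import *
st()
E
```

```text
t 10.97 tcp [497.   40.8  51.1] rot [ 1.7998e+02 -1.0000e-02 -9.1910e+01] F [-0.13 -6.39 -0.39] M [-1.985 -0.035 -0.237] w 13.06
```

>>> {"api": "apply_moves", "payload": {
  "moves": [
    [0.003,0,0,0,0,0],
    [0.0045,0,0,0,0,0],
    [0.0045,-0.002,0,0,0,0],
    [0.0045,-0.003,0,0,0,0],
    [0.0045,-0.003,0,0,0,0]
  ]
}}

```text
time_s: 11.6
tcp_pos: [0.4977, 0.0401, 0.0511]
eef_rot: [-180.0, -0.0, -91.9]
contact_force: [-0.3, 0.0, -2.2]
gripper_width: 0.0131
```

```bash
python3 - <<'E'
from h import *
st()
E
```

```text
t 11.60 tcp [497.7  40.1  51.1] rot [-179.99   -0.    -91.9 ] F [-0.34  0.04 -2.23] M [ 0.1   -0.048  0.068] w 13.08
```

>>> {"api": "apply_moves", "payload": {
  "moves": [
    [0,-0.002,0,0,0,0],
    [0,-0.004,0,0,0,0],
    [0,-0.005,0,0,0,0],
    [0,-0.005,0,0,0,0]
  ]
}}

```text
time_s: 12.1
tcp_pos: [0.4988, 0.04, 0.0511]
eef_rot: [-180.0, -0.0, -91.9]
contact_force: [-0.4, -1.0, -0.6]
gripper_width: 0.0132
```

```bash
python3 - <<'E'
from h import *
st()
E
```

```text
t 12.10 tcp [498.8  40.   51.1] rot [-179.99   -0.    -91.9 ] F [-0.44 -0.97 -0.56] M [ 0.023 -0.019 -0.033] w 13.23
```

>>> {"api": "apply_moves", "payload": {
  "moves": [
    [0,-0.002,0,0,0,0],
    [0,-0.004,0,0,0,0],
    [0,-0.005,0,0,0,0],
    [0,-0.005,0,0,0,0]
  ]
}}

```text
time_s: 12.6
tcp_pos: [0.4998, 0.04, 0.0511]
eef_rot: [-180.0, -0.0, -91.9]
contact_force: [0.1, -0.6, -1.0]
gripper_width: 0.0129
```

```bash
python3 - <<'E'
from h import *
st()
E
```

```text
t 12.60 tcp [499.8  40.   51.1] rot [-180.    -0.   -91.9] F [ 0.13 -0.58 -1.03] M [-0.03   0.084 -0.037] w 12.94
```

>>> {"api": "apply_moves", "payload": {
  "moves": [
    [0.0005,-0.002,0,0,0,0],
    [0.0005,-0.004,0,0,0,0],
    [0.0005,-0.005,0,0,0,0],
    [0.0005,-0.005,0,0,0,0]
  ]
}}

```text
time_s: 13.1
tcp_pos: [0.5007, 0.0398, 0.0511]
eef_rot: [-180.0, -0.0, -91.9]
contact_force: [0.1, -0.5, -0.5]
gripper_width: 0.0134
```

```bash
python3 - <<'E'
from h import *
st()
E
```

```text
t 13.10 tcp [500.7  39.8  51.1] rot [-180.    -0.   -91.9] F [ 0.12 -0.49 -0.5 ] M [ 0.002  0.04  -0.034] w 13.4
```

>>> {"api": "apply_moves", "payload": {
  "moves": [
    [0,-0.002,0,0,0,0],
    [0,-0.003,0,0,0,0],
    [0,-0.004,0,0,0,0],
    [0,-0.004,0,0,0,0]
  ]
}}

```text
time_s: 13.6
tcp_pos: [0.5009, 0.0397, 0.0511]
eef_rot: [179.9, -0.0, -91.9]
contact_force: [-5.4, 1.1, 3.5]
gripper_width: 0.0131
```

```bash
python3 - <<'E'
from h import *
st()
E
```

```text
t 13.60 tcp [500.9  39.7  51.1] rot [ 1.7995e+02 -1.0000e-02 -9.1910e+01] F [-5.44  1.08  3.5 ] M [0.598 1.733 0.06 ] w 13.07
```

>>> {"api": "apply_moves", "payload": {
  "moves": [
    [0,0.0015,-0.001,0,0,0],
    [0,0.0015,-0.001,0,0,0]
  ]
}}

```text
time_s: 13.85
tcp_pos: [0.5009, 0.0398, 0.0513]
eef_rot: [180.0, -0.0, -91.9]
contact_force: [-0.9, -0.3, -1.4]
gripper_width: 0.0127
```

```bash
python3 - <<'E'
from h import *
st()
E
```

```text
t 13.85 tcp [500.9  39.8  51.3] rot [ 1.7997e+02 -1.0000e-02 -9.1910e+01] F [-0.92 -0.31 -1.37] M [0.122 0.289 0.006] w 12.7
```

>>> {"api": "apply_moves", "payload": {
  "moves": [
    [0,0,0,0,0,0],
    [0,0,0,0,0,0],
    [0,0,0,0,0,0],
    [0,0,0,0,0,0]
  ],
  "hand": 0.32
}}

```text
time_s: 14.35
tcp_pos: [0.501, 0.0398, 0.0513]
eef_rot: [180.0, -0.0, -91.9]
contact_force: [-0.6, -0.1, -0.7]
gripper_width: 0.0294
```

```bash
python3 - <<'E'
from h import *
st()
E
```

```text
t 14.35 tcp [501.   39.8  51.3] rot [ 1.7998e+02 -1.0000e-02 -9.1900e+01] F [-0.59 -0.11 -0.66] M [ 0.104 -0.028  0.014] w 29.44
```

Raise clear, then look.

>>> {"api": "apply_moves", "payload": {
  "moves": [
    [0,0,-0.1,0,0,0],
    [0,0,-0.3,0,0,0],
    [0,0.2,-0.5,0,0,0],
    [0,0.5,-0.5,0,0,0],
    [0,0.5,-0.5,0,0,0]
  ]
}}

```text
time_s: 14.98
tcp_pos: [0.3977, 0.0424, 0.1518]
eef_rot: [-180.0, 0.1, -91.9]
contact_force: [0.1, 0.6, 0.4]
gripper_width: 0.0298
```

```bash
python3 - <<'E'
from h import *
st()
for n in("scene","top"):
    p,d=imaging.capture(n); np.save(f'/tmp/{n}4.npy',d); cv2.imwrite(f'/tmp/{n}4.png',p)
    x,y,w,h=(220,210,120,120) if n=="scene" else (150,170,120,80)
    cv2.imwrite(f'pics/{n}4.png',cv2.resize(p[y:y+h,x:x+w],None,fx=5,fy=5,interpolation=cv2.INTER_CUBIC))
    i=imaging.camera_info(n);c=cloud(i,d)
    m=(c[...,2]>.082)&(c[...,2]<.096)&(c[...,0]>.485)&(c[...,0]<.517)&(c[...,1]>0)&(c[...,1]<.08)
    q=(c[m][:,:2]*1000).astype(np.float32); print(n,m.sum(),np.median(c[m][:,2]) if m.any() else 0,cv2.minAreaRect(q) if len(q)>5 else 0)
E
```

```text
t 14.97 tcp [397.7  42.4 151.8] rot [-1.7999e+02  9.0000e-02 -9.1850e+01] F [0.1 0.6 0.4] M [ 0.054 -0.166 -0.006] w 29.83
scene 92 0.08900293903758671 ((501.6967468261719, 39.19258117675781), (55.97949981689453, 12.551167488098145), 87.60368347167969)
top 29 0.08942364957145288 ((498.0556640625, 15.424652099609375), (15.029221534729004, 10.565306663513184), 88.8251953125)
```

View pics/scene4.png

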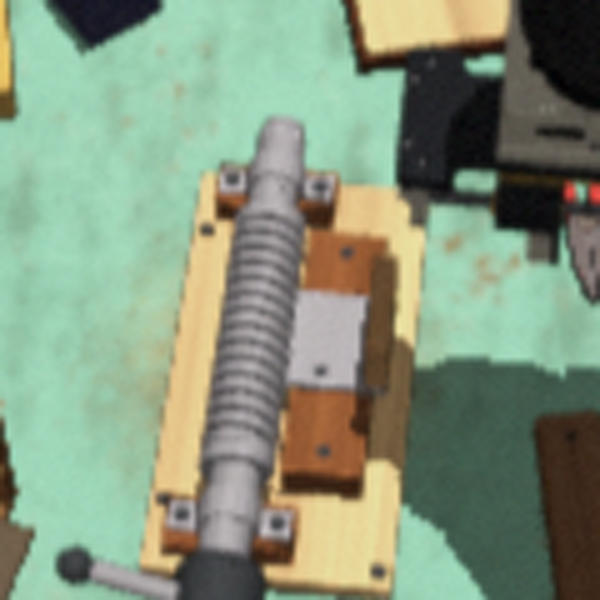

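View pics/top4.png

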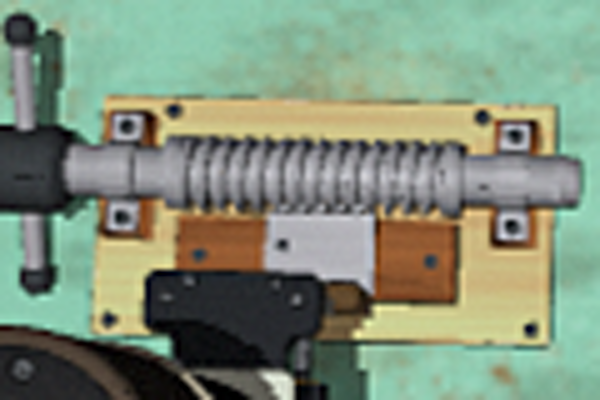

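```bash
cat >> h.py <<'E'
def press(dx,y,z,tilt=5,yaw=-1.9):
    # tip front corner at dx behind the bar's back at lateral y (leaf frame), height z of the TCP
    A=Ro.from_euler('z',yaw,degrees=True)
    R=A*Ro.from_euler('y',-tilt,degrees=True)*Ro.from_euler('xyz',[180,0,-90],degrees=True)
    g=np.array([.501,.0394,0]); t=A.apply([-.0065-.021-dx,y,0])+g; t[2]=z
    move(*t,*R.as_euler('xyz',degrees=True)[::-1]); print(t.round(4))
E
python3 - <<'E'
from h import *
press(.03,.023,.10)
E
```

```text
t 15.075 move [-0.1111, -0.2121, 0.2609, 0.0545, 0.0007, 0.0007] dist mm 70.81705761489494 deg 4.910106075399788
[0.4443 0.0643 0.1   ]
```

>>> {"api": "apply_moves", "payload": {
  "moves": [
    [-0.055,-0.1,0.13,0.027,0,0],
    [-0.111,-0.212,0.26,0.0545,0,0],
    [-0.111,-0.212,0.26,0.0545,0,0],
    [-0.111,-0.212,0.26,0.0545,0,0]
  ],
  "hand": 1
}}

```text
time_s: 15.58
tcp_pos: [0.4445, 0.0642, 0.1002]
eef_rot: [-175.1, 0.0, -91.8]
contact_force: [-0.2, 0.2, 0.0]
gripper_width: 0.0011
```

```bash
python3 - <<'E'
from h import *
st();press(.015,.023,.0465)
E
```

```text
t 15.57 tcp [444.5  64.2 100.2] rot [-1.7508e+02  1.0000e-02 -9.1840e+01] F [-0.24  0.21  0.04] M [0.037 0.25  0.063] w 1.12
t 15.575 move [-0.0004, -0.0504, 0.2736, 0.0008, 0.0002, 0.0006] dist mm 55.64091879925023 deg 0.09440098868804225
[0.4593 0.0638 0.0465]
```

>>> {"api": "apply_moves", "payload": {
  "moves": [
    [0,0,0.15,0,0,0],
    [0,-0.03,0.27,0,0,0],
    [0,-0.05,0.273,0,0,0],
    [0,-0.05,0.273,0,0,0],
    [0,-0.05,0.273,0,0,0]
  ]
}}

```text
time_s: 16.2
tcp_pos: [0.4597, 0.064, 0.0478]
eef_rot: [-175.0, 0.1, -91.9]
contact_force: [-0.4, -0.2, -0.2]
gripper_width: 0.0005
```

```bash
python3 - <<'E'
from h import *
st();press(.003,.023,.0465)
p,d=imaging.capture("scene");x,y,w,h=(220,210,120,120);cv2.imwrite('pics/scene5.png',cv2.resize(p[y:y+h,x:x+w],None,fx=5,fy=5,interpolation=cv2.INTER_CUBIC))
E
```

```text
t 16.20 tcp [459.7  64.   47.8] rot [-1.7499e+02  7.0000e-02 -9.1850e+01] F [-0.39 -0.16 -0.25] M [ 0.074  0.271 -0.006] w 0.48
t 16.2 move [0.0012, -0.0571, 0.0113, -0.0001, 0.0008, 0.0005] dist mm 11.642670731241783 deg 0.08748357386038266
[0.4713 0.0634 0.0465]
```

View pics/scene5.png

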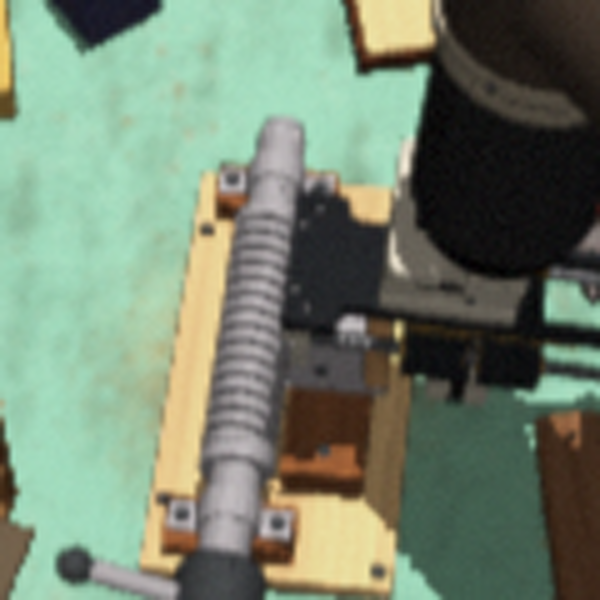

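>>> {"api": "apply_moves", "payload": {
  "moves": [
    [0.001,-0.015,0.004,0,0,0],
    [0.001,-0.03,0.008,0,0,0],
    [0.001,-0.045,0.01,0,0,0],
    [0.001,-0.055,0.011,0,0,0],
    [0.001,-0.055,0.011,0,0,0]
  ]
}}

```text
time_s: 16.88
tcp_pos: [0.4708, 0.0634, 0.0463]
eef_rot: [-175.0, 0.1, -91.9]
contact_force: [0.1, -0.3, 0.2]
gripper_width: 0.0006
```

```bash
python3 - <<'E'
from h import *
st()
E
```

```text
t 16.88 tcp [470.8  63.4  46.3] rot [-1.750e+02  6.000e-02 -9.186e+01] F [ 0.14 -0.26  0.22] M [ 0.104  0.227 -0.022] w 0.62
```

>>> {"api": "apply_moves", "payload": {
  "moves": [
    [0,-0.003,0,0,0,0],
    [0,-0.005,0,0,0,0],
    [0,-0.006,0,0,0,0]
  ]
}}

```text
time_s: 17.25
tcp_pos: [0.472, 0.0634, 0.0464]
eef_rot: [-175.0, 0.1, -91.9]
contact_force: [0.6, 0.0, -1.0]
gripper_width: 0.0003
```

```bash
python3 - <<'E'
from h import *
st()
E
```

```text
t 17.25 tcp [472.   63.4  46.4] rot [-1.750e+02  6.000e-02 -9.185e+01] F [ 0.58  0.03 -1.01] M [ 0.135  0.276 -0.007] w 0.31
```

>>> {"api": "apply_moves", "payload": {
  "moves": [
    [0,-0.002,0,0,0,0],
    [0,-0.004,0,0,0,0],
    [0,-0.004,0,0,0,0]
  ]
}}

```text
time_s: 17.62
tcp_pos: [0.4728, 0.0633, 0.0465]
eef_rot: [-175.0, 0.1, -91.9]
contact_force: [0.2, 0.1, 0.3]
gripper_width: 0.0008
```

```bash
python3 - <<'E'
from h import *
st()
E
```

```text
t 17.62 tcp [472.8  63.3  46.5] rot [-1.750e+02  6.000e-02 -9.186e+01] F [0.21 0.07 0.25] M [ 0.124  0.261 -0.017] w 0.82
```

>>> {"api": "apply_moves", "payload": {
  "moves": [
    [0,-0.002,0,0,0,0],
    [0,-0.004,0,0,0,0],
    [0,-0.004,0,0,0,0]
  ]
}}

```text
time_s: 18.0
tcp_pos: [0.4737, 0.0633, 0.0465]
eef_rot: [-175.0, 0.1, -91.9]
contact_force: [-0.1, -0.5, 0.8]
gripper_width: 0.0008
```

```bash
python3 - <<'E'
from h import *
st()
E
```

```text
t 18.00 tcp [473.7  63.3  46.5] rot [-1.750e+02  6.000e-02 -9.186e+01] F [-0.09 -0.46  0.79] M [ 0.034  0.243 -0.04 ] w 0.78
```

>>> {"api": "apply_moves", "payload": {
  "moves": [
    [0,-0.002,0,0,0,0],
    [0,-0.003,0,0,0,0],
    [0,-0.003,0,0,0,0]
  ]
}}

```text
time_s: 18.38
tcp_pos: [0.4743, 0.0633, 0.0466]
eef_rot: [-175.0, 0.1, -91.9]
contact_force: [0.5, -0.8, -0.1]
gripper_width: 0.0005
```

```bash
python3 - <<'E'
from h import *
st()
E
```

```text
t 18.38 tcp [474.3  63.3  46.6] rot [-1.750e+02  7.000e-02 -9.186e+01] F [ 0.47 -0.75 -0.06] M [0.095 0.22  0.047] w 0.53
```

>>> {"api": "apply_moves", "payload": {
  "moves": [
    [0,-0.002,0,0,0,0],
    [0,-0.003,0,0,0,0],
    [0,-0.003,0,0,0,0]
  ]
}}

```text
time_s: 18.75
tcp_pos: [0.4749, 0.0633, 0.0467]
eef_rot: [-175.0, 0.1, -91.9]
contact_force: [-0.7, -0.1, -0.0]
gripper_width: 0.0007
```

```bash
python3 - <<'E'
from h import *
st()
E
```

```text
t 18.75 tcp [474.9  63.3  46.7] rot [-1.750e+02  6.000e-02 -9.186e+01] F [-0.7  -0.13 -0.03] M [0.053 0.213 0.052] w 0.67
```

>>> {"api": "apply_moves", "payload": {
  "moves": [
    [0,-0.002,0,0,0,0],
    [0,-0.003,0,0,0,0],
    [0,-0.003,0,0,0,0]
  ]
}}

```text
time_s: 19.12
tcp_pos: [0.4755, 0.0633, 0.0467]
eef_rot: [-175.0, 0.1, -91.9]
contact_force: [0.1, -0.1, -0.1]
gripper_width: 0.0004
```

```bash
python3 - <<'E'
from h import *
st()
E
```

```text
t 19.12 tcp [475.5  63.3  46.7] rot [-1.750e+02  7.000e-02 -9.186e+01] F [ 0.09 -0.11 -0.06] M [0.116 0.207 0.024] w 0.41
```

>>> {"api": "apply_moves", "payload": {
  "moves": [
    [0,-0.002,0,0,0,0],
    [0,-0.003,0,0,0,0],
    [0,-0.003,0,0,0,0]
  ]
}}

```text
time_s: 19.5
tcp_pos: [0.4761, 0.0633, 0.0468]
eef_rot: [-175.0, 0.1, -91.9]
contact_force: [-0.3, 0.1, 0.2]
gripper_width: 0.0002
```

```bash
python3 - <<'E'
from h import *
st()
E
```

```text
t 19.50 tcp [476.1  63.3  46.8] rot [-1.750e+02  6.000e-02 -9.186e+01] F [-0.33  0.13  0.16] M [0.099 0.216 0.002] w 0.15
```

>>> {"api": "apply_moves", "payload": {
  "moves": [
    [0,-0.002,0,0,0,0],
    [0,-0.003,0.001,0,0,0],
    [0,-0.003,0.001,0,0,0]
  ]
}}

```text
time_s: 19.88
tcp_pos: [0.4768, 0.0632, 0.0466]
eef_rot: [-175.0, 0.1, -91.9]
contact_force: [0.3, 1.1, 0.0]
gripper_width: 0.0004
```

```bash
python3 - <<'E'
from h import *
st()
p,d=imaging.capture("scene");x,y,w,h=(260,250,80,60);cv2.imwrite('pics/scene6.png',cv2.resize(p[y:y+h,x:x+w],None,fx=9,fy=9,interpolation=cv2.INTER_CUBIC))
E
```

```text
t 19.88 tcp [476.8  63.2  46.6] rot [-1.750e+02  6.000e-02 -9.186e+01] F [0.3  1.06 0.04] M [0.097 0.206 0.012] w 0.43
```

View pics/scene6.png

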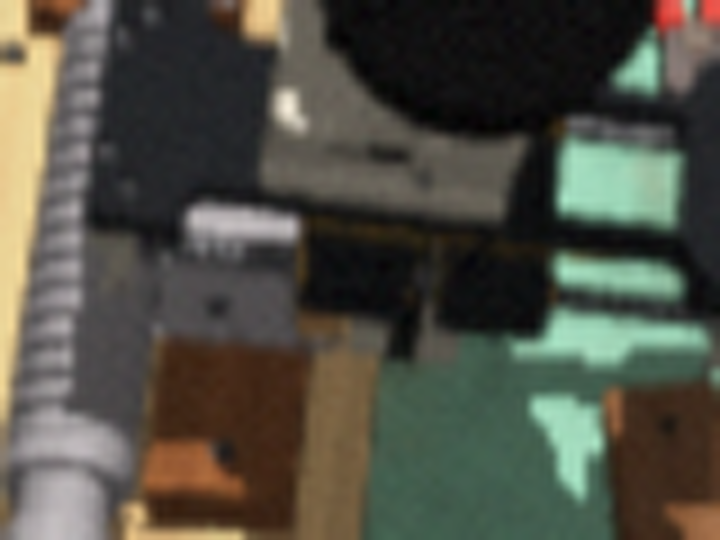

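>>> {"api": "apply_moves", "payload": {
  "moves": [
    [0,-0.002,0,0,0,0],
    [0,-0.003,0,0,0,0],
    [0,-0.003,0,0,0,0]
  ]
}}

```text
time_s: 20.3
tcp_pos: [0.4774, 0.0632, 0.0466]
eef_rot: [-175.0, 0.1, -91.9]
contact_force: [0.5, -0.0, 0.8]
gripper_width: 0.0006
```

```bash
python3 - <<'E'
from h import *
st()
E
```

```text
t 20.30 tcp [477.4  63.2  46.6] rot [-1.750e+02  6.000e-02 -9.186e+01] F [ 0.48 -0.03  0.78] M [ 0.115  0.25  -0.045] w 0.61
```

>>> {"api": "apply_moves", "payload": {
  "moves": [
    [0,-0.002,0,0,0,0],
    [0,-0.004,0,0,0,0],
    [0,-0.004,0,0,0,0]
  ]
}}

```text
time_s: 20.68
tcp_pos: [0.4782, 0.0632, 0.0467]
eef_rot: [-175.0, 0.1, -91.9]
contact_force: [0.4, 0.2, -0.7]
gripper_width: 0.0004
```

```bash
python3 - <<'E'
from h import *
st()
E
```

```text
t 20.68 tcp [478.2  63.2  46.7] rot [-1.750e+02  6.000e-02 -9.186e+01] F [ 0.42  0.22 -0.71] M [0.104 0.284 0.01 ] w 0.43
```

>>> {"api": "apply_moves", "payload": {
  "moves": [
    [0,-0.002,0,0,0,0],
    [0,-0.004,0.001,0,0,0],
    [0,-0.004,0.001,0,0,0]
  ]
}}

```text
time_s: 21.05
tcp_pos: [0.4787, 0.0631, 0.0466]
eef_rot: [-175.0, 0.1, -91.9]
contact_force: [-4.0, 1.3, 3.6]
gripper_width: 0.0007
```

```bash
python3 - <<'E'
from h import *
st()
E
```

```text
t 21.05 tcp [478.7  63.1  46.6] rot [-1.7503e+02  5.0000e-02 -9.1870e+01] F [-3.99  1.3   3.56] M [0.531 1.36  0.025] w 0.7
```

>>> {"api": "apply_moves", "payload": {
  "moves": [
    [0,-0.0005,-0.0005,0,0,0],
    [0,-0.0005,-0.0005,0,0,0]
  ]
}}

```text
time_s: 21.3
tcp_pos: [0.4787, 0.0631, 0.0467]
eef_rot: [-175.0, 0.1, -91.9]
contact_force: [-2.5, 1.0, 2.0]
gripper_width: 0.0006
```

```bash
python3 - <<'E'
from h import *
st()
E
```

```text
t 21.30 tcp [478.7  63.1  46.7] rot [-1.7503e+02  6.0000e-02 -9.1870e+01] F [-2.49  1.    1.98] M [0.493 1.057 0.097] w 0.63
```

>>> {"api": "apply_moves", "payload": {
  "moves": [
    [0,0.02,0,0,0,0],
    [0,0.05,0,0,0,0],
    [0.12,0.05,0,0,0,0],
    [0.23,0.05,0,0,0,0],
    [0.23,0.05,0,0,0,0],
    [0.23,0.02,0.001,0,0,0],
    [0.23,0.008,0.001,0,0,0],
    [0.23,0.006,0.001,0,0,0],
    [0.23,0.006,0.001,0,0,0]
  ]
}}

```text
time_s: 22.42
tcp_pos: [0.476, 0.0173, 0.0462]
eef_rot: [-175.0, 0.0, -91.8]
contact_force: [0.0, -0.3, -0.2]
gripper_width: 0.0004
```

```bash
python3 - <<'E'
from h import *
st()
E
```

```text
t 22.43 tcp [476.   17.3  46.2] rot [-1.7504e+02  5.0000e-02 -9.1850e+01] F [ 0.03 -0.25 -0.24] M [0.084 0.264 0.038] w 0.39
```

>>> {"api": "apply_moves", "payload": {
  "moves": [
    [0,-0.002,0,0,0,0],
    [0,-0.004,0,0,0,0],
    [0,-0.004,0,0,0,0]
  ]
}}

```text
time_s: 22.8
tcp_pos: [0.4768, 0.0173, 0.0463]
eef_rot: [-175.0, 0.0, -91.9]
contact_force: [-0.3, 0.1, 0.1]
gripper_width: 0.0002
```

```bash
python3 - <<'E'
from h import *
st()
E
```

```text
t 22.80 tcp [476.8  17.3  46.3] rot [-1.7504e+02  5.0000e-02 -9.1850e+01] F [-0.31  0.08  0.1 ] M [0.085 0.242 0.015] w 0.21
```

>>> {"api": "apply_moves", "payload": {
  "moves": [
    [0,-0.002,0,0,0,0],
    [0,-0.003,0,0,0,0],
    [0,-0.003,0,0,0,0]
  ]
}}

```text
time_s: 23.18
tcp_pos: [0.4771, 0.0171, 0.0463]
eef_rot: [-175.1, 0.0, -91.9]
contact_force: [-1.8, 0.1, 2.0]
gripper_width: 0.0005
```

```bash
python3 - <<'E'
from h import *
st()
E
```

```text
t 23.18 tcp [477.1  17.1  46.3] rot [-1.7507e+02  4.0000e-02 -9.1860e+01] F [-1.8   0.13  1.95] M [0.111 0.905 0.029] w 0.55
```

>>> {"api": "apply_moves", "payload": {
  "moves": [
    [0,-0.002,0,0,0,0],
    [0,-0.004,0,0,0,0],
    [0,-0.004,0,0,0,0]
  ]
}}

```text
time_s: 23.55
tcp_pos: [0.4773, 0.0169, 0.0463]
eef_rot: [-175.1, 0.0, -91.9]
contact_force: [-5.3, 2.1, 4.9]
gripper_width: 0.0003
```

```bash
python3 - <<'E'
from h import *
st()
E
```

```text
t 23.55 tcp [477.3  16.9  46.3] rot [-1.7513e+02  1.0000e-02 -9.1870e+01] F [-5.29  2.07  4.86] M [0.383 1.897 0.085] w 0.3
```

>>> {"api": "apply_moves", "payload": {
  "moves": [
    [0,0.003,0,0,0,0],
    [0,0.03,0,0,0,0],
    [0,0.15,0,0,0,0],
    [0,0.3,-0.2,0,0,0],
    [0.3,0.3,-0.5,0,0,0],
    [0.5,0.3,-0.6,0,0,0],
    [0.8,0.3,-0.6,0,0,0],
    [0.9,0.3,-0.6,0,0,0]
  ]
}}

```text
time_s: 24.55
tcp_pos: [0.4013, -0.1633, 0.1615]
eef_rot: [-175.0, 0.0, -92.1]
contact_force: [0.8, -0.2, 0.5]
gripper_width: 0.0006
```

```bash
python3 - <<'E'
from h import *
st()
for n in("scene","top"):
    p,d=imaging.capture(n)
    cv2.imwrite(f'/tmp/{n}7f.png',p)
    x,y,w,h=(240,240,80,80) if n=="scene" else (150,170,120,80)
    f=7 if n=="scene" else 6
    cv2.imwrite(f'pics/{n}7.png',cv2.resize(p[y:y+h,x:x+w],None,fx=f,fy=f,interpolation=cv2.INTER_CUBIC))
    i=imaging.camera_info(n);c=cloud(i,d)
    m=(c[...,2]>.082)&(c[...,2]<.096)&(c[...,0]>.485)&(c[...,0]<.517)&(c[...,1]>0)&(c[...,1]<.08)
    q=(c[m][:,:2]*1000).astype(np.float32); print(n,m.sum(),np.median(c[m][:,2]) if m.any() else 0,cv2.minAreaRect(q) if len(q)>5 else 0)
    m=(c[...,2]>.053)&(c[...,2]<.066)&(c[...,0]>.42)&(c[...,0]<.52)&(c[...,1]>-.42)&(c[...,1]<-.315)
    q=(c[m][:,:2]*1000).astype(np.float32); print('other',m.sum(),cv2.minAreaRect(q) if len(q)>5 else 0)
E
```

```text
t 24.55 tcp [ 401.3 -163.3  161.5] rot [-1.7498e+02  2.0000e-02 -9.2050e+01] F [ 0.84 -0.19  0.48] M [0.157 0.292 0.038] w 0.65
scene 97 0.08890381055814633 ((501.7590637207031, 39.84455871582031), (54.84943389892578, 12.923226356506348), 88.52619934082031)
other 0 0
top 114 0.08924698436509815 ((498.4581604003906, 35.967628479003906), (56.718482971191406, 13.041756629943848), 86.15696716308594)
other 108 ((475.4665832519531, -350.7307434082031), (12.814420700073242, 56.203285217285156), 7.978430271148682)
```

View pics/scene7.png

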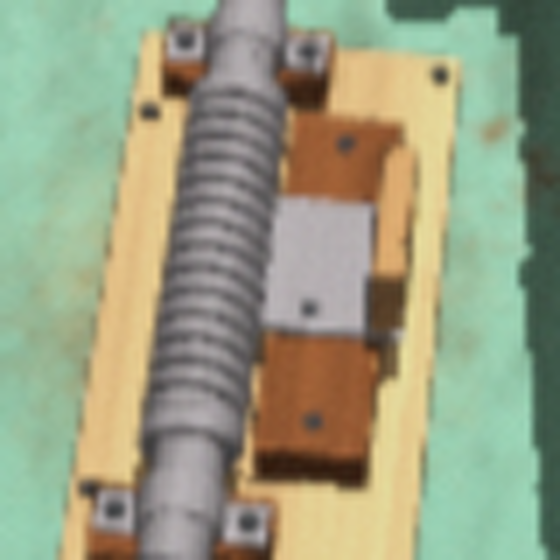

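View pics/top7.png

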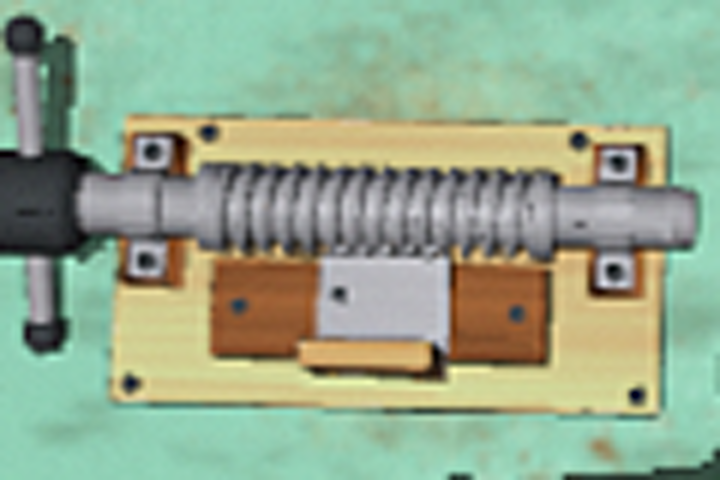

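```bash
python3 - <<'E'
from h import *
st(); print(r.close_job())
E
```

```text
t 24.65 tcp [ 401.1 -162.6  160.8] rot [-1.7509e+02  1.0000e-02 -9.2080e+01] F [ 0.06  0.23 -0.11] M [ 0.1    0.215 -0.045] w 0.4
the job is handed in; nothing more can be done
None
```

The 10 mm leaf is lying flat on the rest, fully home in the thread and square to the screw. I handed the job in at 24.7 s with the robot touching nothing.

- **Seating:** I took the five-tooth leaf from the left side of the board. It met the thread, I eased it sideways under a few newtons at most (about 6 N once, against a groove side), and it dropped in. It went 4–5 mm further in, almost without resistance, and stopped at the full-home position, where I held it with about 5 N. Then I let go.
- **Rock check:** I pressed the back of the bar near the left end with about 4 N, then near the right end with about 5 N. The leaf gave at most about 0.2 mm. The two contact points put the bar at −1.9°, the same as the screw.
- **Last look:** The grip point is about 68 mm from the screw axis, with the two cameras giving 67.6 and 68.6 mm, and the height is right for lying flat. The leaf sits about 2–3 mm to the right of the thread's middle.
- **Other leaf:** It has not moved, to within 0.5 mm.

**Disagreements:** The cameras differ from each other by 2–3 mm. Their readings of the bar's angle in the last pictures (−1.5° and −3.8°) are too coarse to confirm squareness, so I rely on the contact points for that. In both presses the finger also pushed down on the bar with about as much force as towards the screw, which did not disturb the leaf. I did not measure the brush, pliers and box again at the end. I steered clear of them and felt no unexpected contact.

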